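# Set the tube reader's sliding leg to its length ring and lock it

## Robot

A 6-joint arm with a two-finger parallel gripper is mounted at the origin on the work surface. World frame = base frame: x ahead of the robot, y to its left, z up, the work surface at z = 0. Lengths are in m, angles in rad, forces in N, time in s.
With the tool pointing down it reaches from about 0.275 to 0.75 m from the base axis. Payload 10.2 kg.
Tool frame: the origin (TCP) lies at the very end of the fingers, on their centre line; the grasp point (between the pads) lies 19 mm behind it (env.grip_point_offset is the distance from the TCP to the grasp point, in m); z points along the fingers, y is the line along which they close (so a half turn about z gives the same grasp; the last joint's range is limited). The gripper opens to 88 mm and grips with 3 to 60 N. Pads are 18 mm wide; open, the fingers measure 123 mm over their backs; the gripper's body (75 mm by 187 mm) begins 45 mm behind the grasp point.
Start: joints at [-1.571, 0.313, 1.498, -0, 1.331, -0.223], TCP at [0.116, -0.512, 0.215] pointing down, gripper open.
Joint ranges: [-2.94, 2.94], [-0.97, 2.17], [0.19, 2.56], [-1.23, 4.37], [0.02, 3.11], [-2.88, 2.88]. Speed limits (rad/s): [2.39, 2.39, 3.01, 3.14, 3.14, 3.14].

## Interface

Orientations are given as a rotation vector (axis times angle).
In Python, from rig import env gives the robot as it stands.
- The arm moves only by the tool servo_tool, never from a script. Its argument "increments" is a list of rows, each an object with "gripper": the opening, from -1 (shut) to 1 (fully open); "delta_pos": the shift along the tool's x, y, z in mm, a list of three; "roll": the turn about the tool's z in degrees. A call has 1 to 8 rows; each row is the pose to reach, as a shift and turn from the pose commanded when the call began, along the tool's axes at that moment; what a row does not reach only later rows make up. A row lasts 1/12 s, in which the tool goes at most 41.7 mm and 7.16 degrees, less where a joint would pass 70% of its speed; a pose out of reach is approached as far as the arm can. A call with a gripper value outside its range is refused whole. The fingers move at their own pace and stop on an object; the grip force is fixed at half the most. Time passes only in rows, so rows that repeat a pose let the fingers close. It gives the time, the measured TCP pose, the force, the opening and the grip force at its end, in the units of the state.
- env.get_obs(): the state, without advancing time (a new reading comes with each control period).
- env.grab_frame(name): name is "scene" or "top"; returns a dict with "pixels" (384x512x3 uint8, blue, green, red), "depth" (384x512 float32, m along the optical axis (not along the pixel's ray), 0 where there is no reading), "intrinsics" (3x3 intrinsics, pixels), "extrinsics" (4x4, takes a point from camera to world coordinates). Camera axes: x right, y up, looking along -z (the intrinsics and any distortion apply to the point x, -y, -z); pixel columns grow to the right and rows downward; lengths in m; the calibration is good to about 2 mm. A picture is of the moment at which its call begins.
- env.sign_off(): hands the job in; it is judged then, once.
The state is a dict: "t": time; "joints": joint angles; "qvel": joint speeds; "joint_efforts": joint torques, N m; "position": TCP position; "ee_rot": TCP orientation; "force": force on the tool from outside, world axes, zero at the start; "torque": the same for the moment, N m; "opening": finger opening in m; "grip_force": force on a finger pad.
Only numpy, scipy, OpenCV 4.12 (cv2) and the standard library are available. Lean on these libraries where they do the work, as an engineer would, in place of code of your own. Each camera call takes 0.05 s, during which the arm holds its last target. There are 200 camera calls.

## Task

The overhead tube reader at the check-in table has slid down its boom. Draw its sliding leg out until the leg's mouth is level with the outer edge of the ring engraved on the rod, and hold it there while you squeeze the cam lever fully closed against the leg; do not close the lever with the leg anywhere else. Leave the tube racks and the sanitizer bottle where they stand, and finish still holding on: one finger on the leg's bare tube, the other on the closed lever, pinched together with the leg at the ring.

Things in the scene. Friction and masses are not known exactly. Their poses are not given: they have to be found in the camera images.
- stand: fixed stand of the overhead tube reader; origin under its column. Grey base plate 210 x 170 x 14 mm, column with black clamp to 218 mm, clamp knob on the side away from the lever. x: level, the boom's heading seen from above; y: level, towards the lever's side; z: up. The boom rises outwards by 15 degrees
- boom_root (a point): point on the boom's axis at the outer face of the black knuckle clamp (38 mm diameter), 198 mm above the table, where the bare steel rod (16 mm diameter) comes out
- ring (a point): outer edge of the length ring, a dark band 6 mm wide engraved round the rod, as a point on the boom's axis 110 mm from boom_root. Fixed on the rod, hidden inside the leg until the leg is drawn out; the leg is at its length when leg_mouth is level with this point and the whole band just shows
- leg_mouth (a point): centre of the sliding leg's mouth, on the boom's axis, the end towards the column. The leg is an aluminium tube (22 mm diameter) that slides on the rod; from the mouth outwards: black lock collar 34 mm long and 33 mm diameter, 40 mm of bare tube, white reader head, end cap
- leg_grip (a point): middle of the bare part of the leg's tube between collar and head, on the axis, 54 mm from the mouth; here fingers fit astride the tube (40 mm free along it; the racks below stand at least 70 mm lower)
- head_face (a point): point where the boom's axis meets the upright near face of the head, 74 mm from the mouth. The head is level, 116 mm wide (58 mm each side), 60 mm long, from 14 mm above this point to 46 mm below it (saddle on top, 40 mm wide, to 22 mm above; lens to 58 mm below). Fingers opened round the tube bear on this face when moved outwards and carry the leg along
- leg_end (a point): centre of the outer end of the leg's end cap, on the axis, 154 mm from the mouth
- lever_tip (a point): tip of the cam lever, mid section: steel bar 6 mm thick, 18 mm high, 56 mm long from its pivot on the collar (14 mm out from the mouth, 17 mm to the side of the axis), swinging in the boom's sloping plane. Shut, it lies along the tube, outer face 20 mm from the axis, tube and lever together 31 mm across; open, it sticks out sideways, up to 52 mm from the axis
- leg (a joint): how far the leg is drawn out, m: 0 fully in, 0.100 with its mouth level with the ring's outer edge, 0.130 at the far stop. The leg with head weighs about 0.6 kg and slides back in by its own weight when let go while the lever is open; 2 to 4 N draw it out
- cam_lever (a joint): angle of the cam lever, rad: 0 fully closed, 0.65 wide open; it stays where it is left, moves with 2 to 4 N at its tip, and below 0.3 rad its cam clamps the leg to the rod harder and harder
- rack_a: white tube rack 134 x 110 mm with grey-capped tubes, 100 mm high, standing under the reader; origin under its centre; bystander
- rack_b: white tube rack 158 x 86 mm with grey-capped tubes, 100 mm high; origin under its centre; bystander
- sanitizer: clear pump bottle, 60 mm diameter, 160 mm high; origin under its centre; bystander

How it is judged:
By the outcome, as a careful person would: the job done as asked, in the order asked, and still so for the second after the job is handed in, while the arm keeps its last pose, push and grip.
It also fails if it takes over 32 s, if anything falls off the work surface, if the arm or the gripper's body presses on something with over 40 N, if the wrist force passes 120 N, or if a joint passes its speed limit or range.

## Working session

There is one attempt and no reset: what is moved stays moved. The work goes in short steps, Python scripts to look and compute and a tool call to move; the robot and the scene stay as the last step left them, time stands still between calls to the robot, and variables do not carry over. Pictures are saved under pics/ and viewed, at most 10 in all, crops included, and the job is handed in when it is done.

Besides the shell and the picture viewer there is one more tool, called after ">>>" as name([rows], argument=value, ...), one row to a line, values as JSON. servo_tool: Moves the arm, as the interface text tells. Its arguments: {"type":"object","properties":{"increments":{"type":"array","items":{"type":"object","properties":{"gripper":{"type":"number"},"delta_pos":{"type":"array","items":{"type":"number"}},"roll":{"type":"number"}}}}},"required":["increments"]}

```bash
ls; mkdir -p pics; python3 - <<'E'
from rig import env
import cv2,numpy as np,pickle
o=env.get_obs();print({k:np.round(v,3) for k,v in o.items()})
F={}
for n in("scene","top"):
    f=env.grab_frame(n);F[n]=f;cv2.imwrite(f"pics/{n}0.png",f["pixels"]);print(n,np.round(f["intrinsics"],1),np.round(f["extrinsics"],3), (f["depth"]>0).mean())
pickle.dump(F,open("f0.pkl","wb"))
E
```

```text
pics
{'t': np.float64(0.0), 'joints': array([-1.571,  0.313,  1.498, -0.   ,  1.331, -0.223]), 'qvel': array([-0.   , -0.001,  0.   , -0.   , -0.   , -0.002]), 'joint_efforts': array([-2.0000e-03, -4.0221e+01, -2.5227e+01,  6.9000e-02,  3.5000e-02,
       -0.0000e+00]), 'position': array([ 0.116, -0.512,  0.215]), 'ee_rot': array([-3.121, -0.349, -0.   ]), 'force': array([-0.243, -0.257, -0.381]), 'torque': array([0.021, 0.031, 0.029]), 'grip_force': np.float64(0.0), 'opening': np.float64(0.088)}
scene [[359.8   0.  255.6]
 [  0.  359.8 189.2]
 [  0.    0.    1. ]] [[ 0.562 -0.526  0.638  1.191]
 [ 0.827  0.357 -0.434 -0.431]
 [-0.     0.772  0.636  0.786]
 [ 0.     0.     0.     1.   ]] 0.9959767659505209
top [[380.5   0.  259.7]
 [  0.  380.5 199.2]
 [  0.    0.    1. ]] [[ 0.03   0.998 -0.056  0.493]
 [-0.999  0.029 -0.018 -0.035]
 [-0.017  0.057  0.998  1.199]
 [ 0.     0.     0.     1.   ]] 0.9960479736328125
```

View pics/scene0.png

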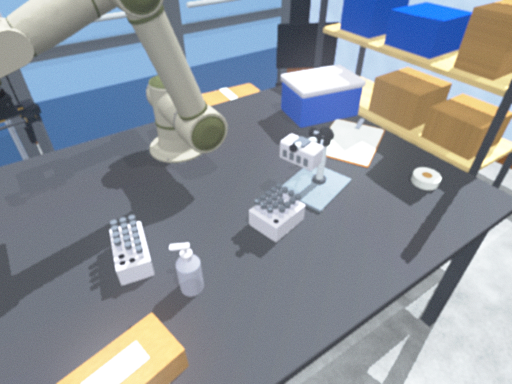

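View pics/top0.png

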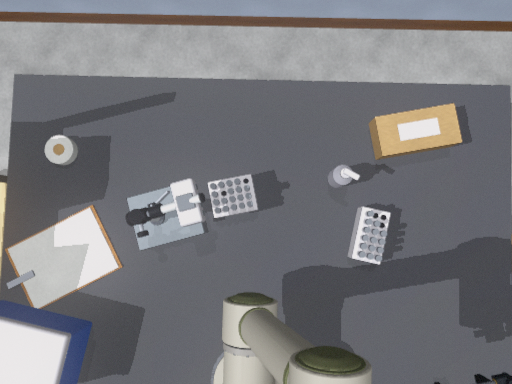

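The scene view shows the reader at about (305,155), rack_a at (277,212), rack_b at (130,248) and the sanitizer at (189,272). In the top view the stand is at (165,217), with the boom heading right, the head at (186,202) and the lever near (162,198). I'll enlarge both views.

```bash
python3 - <<'E'
import cv2,pickle,numpy as np
F=pickle.load(open("f0.pkl","rb"))
a=cv2.resize(F["top"]["pixels"][170:255,115:215],None,fx=6,fy=6,interpolation=cv2.INTER_CUBIC)
b=cv2.resize(F["scene"]["pixels"][115:215,265:360],None,fx=6,fy=6,interpolation=cv2.INTER_CUBIC)
cv2.imwrite("pics/ct.png",a);cv2.imwrite("pics/cs.png",b)
E
```

```text
(no output)
```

View pics/ct.png

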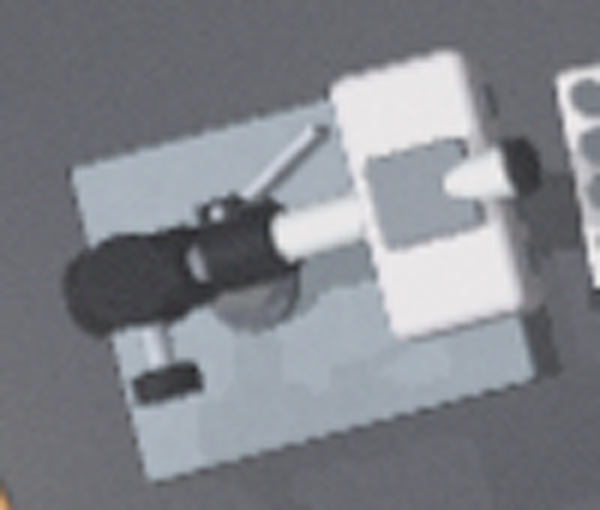

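View pics/cs.png

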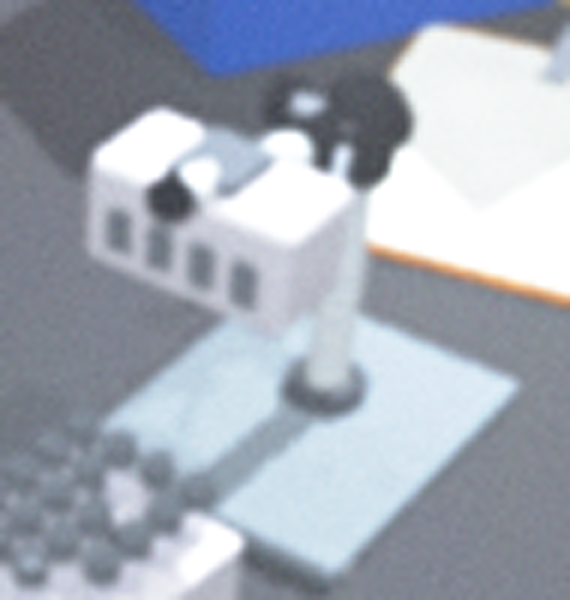

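The top crop shows a 10 mm or so rod gap at about (147–149,214), the collar at (155,211), the bare tube at (168,208), the lever tip at (168,192), the head from (172,197), and the end cap at (202,198). The scene crop confirms the head hides the collar from that side. Next step is to measure the 3D positions.

```bash
cat > h.py <<'E'
import numpy as np,cv2
def cloud(f):
    d=f["depth"];K=f["intrinsics"];E=f["extrinsics"]
    v,u=np.mgrid[:d.shape[0],:d.shape[1]]
    p=np.stack([(u-K[0,2])/K[0,0]*d,-(v-K[1,2])/K[1,1]*d,-d],-1)
    return p@E[:3,:3].T+E[:3,3]
def proj(f,P):
    K=f["intrinsics"];E=f["extrinsics"];p=(np.asarray(P)-E[:3,3])@E[:3,:3]
    return np.stack([K[0,0]*p[...,0]/-p[...,2]+K[0,2],K[1,1]*p[...,1]/p[...,2]+K[1,2]],-1)
E
python3 - <<'E'
import pickle;from h import *
from scipy.spatial.transform import Rotation as R
F=pickle.load(open("f0.pkl","rb"));f=F["top"];W=cloud(f);im=f["pixels"]
print("table z",np.median(W[100:140,200:260,2]))
# base plate: light blue-grey
b=im.astype(int);m=(np.abs(W[...,2]-.014)<.01)&(b.sum(-1)>330);m[:,:110]=0;m[:,215:]=0;m[:170]=0;m[260:]=0
m=m.astype(np.uint8);c=max(cv2.findContours(m,0,2)[0],key=cv2.contourArea)
P=W[c[:,0,1],c[:,0,0],:2]; r=cv2.minAreaRect((P*1000).astype(np.float32));print("plate",r,cv2.boxPoints(r).round(0).tolist())
names=dict(tube=(168,208),cap=(202,197),rodgap=(148,213),collar=(155,211),tip=(168,191.5),levmid=(163,197),headtop=(180,190),headtop2=(190,220),root=(140,216))
for k,(u,v) in names.items():
    u,v=int(u),int(v);q=W[v-1:v+2,u-1:u+2];print(k,np.median(q,(0,1)).round(3),q[...,2].ravel().round(3))
# tube points in both clouds: white & in region
for n in F:
    w=cloud(F[n]);s=w.reshape(-1,3);px=F[n]["pixels"].reshape(-1,3).astype(int)
    k=(s[:,2]>.17)&(s[:,0]>.38)&(s[:,0]<.6)&(s[:,1]>.05)&(s[:,1]<.35);print(n,k.sum(),s[k].min(0),s[k].max(0))
print(R.from_rotvec([-3.121,-.349,0]).as_matrix().round(3))
for n,(a,b_) in dict(rackA=((208,258),(175,218)),rackB=((350,390),(205,265)),san=((328,360),(162,188))).items():
    w=W[b_[0]:b_[1],a[0]:a[1]].reshape(-1,3);w=w[w[:,2]>.06];print(n,w.mean(0).round(3),w.min(0).round(3),w.max(0).round(3))
E
```

```text
table z 0.00020039716379560701
plate ((463.9734191894531, 272.4461364746094), (91.95585632324219, 214.3624725341797), 16.934240341186523) [[389.0, 362.0], [451.0, 157.0], [539.0, 183.0], [477.0, 388.0]]
tube [0.519 0.217 0.226] [0.226 0.226 0.225 0.224 0.226 0.227 0.227 0.227 0.225]
cap [0.549 0.128 0.244] [0.25  0.241 0.236 0.248 0.246 0.241 0.253 0.244 0.24 ]
rodgap [0.505 0.272 0.214] [0.209 0.216 0.219 0.206 0.216 0.218 0.204 0.206 0.214]
collar [0.51  0.252 0.222] [0.222 0.223 0.225 0.223 0.219 0.223 0.221 0.221 0.22 ]
tip [0.563 0.223 0.213] [0.018 0.01  0.017 0.223 0.221 0.213 0.223 0.221 0.21 ]
levmid [0.547 0.235 0.217] [0.222 0.222 0.221 0.22  0.217 0.21  0.214 0.212 0.205]
headtop [0.566 0.186 0.235] [0.237 0.234 0.233 0.235 0.235 0.234 1.199 0.234 0.237]
headtop2 [0.49  0.158 0.233] [0.233 0.233 0.237 0.234 0.23  0.231 0.23  0.235 0.234]
root [0.496 0.293 0.213] [0.214 0.213 0.215 0.215 0.215 0.212 0.212 0.212 0.212]
scene 1472 [0.4447979  0.12081152 0.17037756] [0.59998451 0.33400965 0.25079891]
top 2054 [0.44090038 0.1234382  0.17717842] [0.59753427 0.3373153  0.25403143]
[[ 0.975  0.221 -0.   ]
 [ 0.221 -0.975  0.001]
 [ 0.    -0.001 -1.   ]]
rackA [0.564 0.067 0.084] [ 0.493 -0.035  0.06 ] [0.63  0.142 1.199]
rackB [ 0.46  -0.341  0.084] [ 0.376 -0.401  0.06 ] [ 0.544 -0.035  1.199]
san [ 0.629 -0.249  0.123] [ 0.493 -0.286  0.062] [ 0.663 -0.035  1.199]
```

```bash
cat >> h.py <<'E'
from scipy.optimize import least_squares
el=np.radians(15)
def axis(p): # p: heading, lateral offset, z at origin of s  (ref point REF)
    h=np.array([np.cos(p[0]),np.sin(p[0]),0]);l=np.array([-h[1],h[0],0])
    d=h*np.cos(el)+np.array([0,0,np.sin(el)]);return REF+l*p[1]+np.array([0,0,p[2]]),d,l
REF=np.array([.519,.217,.215])
def coords(S,p):
    o,d,l=axis(p);n=np.cross(d,l);q=S-o;return np.stack([q@d,q@l,q@n],-1) # s along boom, lateral(+lever), normal up
E
python3 - <<'E'
import pickle;from h import *
F=pickle.load(open("f0.pkl","rb"))
C={n:cloud(F[n]).reshape(-1,3) for n in F};px={n:F[n]["pixels"].reshape(-1,3).astype(int).sum(1) for n in F}
p=np.array([np.radians(-73),0,0.])
S=C["top"];B=px["top"]
for it in range(4):
    c=coords(S,p);near=(np.hypot(c[:,1],c[:,2])<22)
    t=(np.hypot(c[:,1],c[:,2])<.017)&(c[:,0]>-.013)&(c[:,0]<.013)&(c[:,2]>0)&(np.abs(c[:,1])<.009)
    k=(np.hypot(c[:,1],c[:,2])<.022)&(c[:,0]>-.047)&(c[:,0]<-.027)&(c[:,2]>0)&(np.abs(c[:,1])<.012)
    e=(np.hypot(c[:,1],c[:,2])<.017)&(c[:,0]>.068)&(c[:,0]<.085)&(c[:,2]>0)&(np.abs(c[:,1])<.009)
    X=np.r_[S[t],S[k],S[e]];rr=np.r_[np.full(t.sum(),.011),np.full(k.sum(),.0165),np.full(e.sum(),.011)]
    f=least_squares(lambda q:np.hypot(*coords(X,q)[:,1:].T)-rr,p,loss="soft_l1",f_scale=.002);p=f.x
    print(np.degrees(p[0]).round(2),p[1:].round(4),t.sum(),k.sum(),e.sum(),np.std(f.fun).round(4))
for n in C:
    c=coords(C[n],p)
    # profile along axis: outermost normal height near centreline
    print(n)
    for s in np.arange(-.1,.125,.006):
        m=(np.abs(c[:,0]-s)<.003)&(np.abs(c[:,1])<.006)&(c[:,2]>-.0)&(c[:,2]<.06)
        print(round(s,3),m.sum(),(np.median(c[m,2])*1000).round(1) if m.any() else "",int(np.median(px[n][m])) if m.any() else "",end=" | ")
    print()
np.save("p.npy",p)
c=coords(C["top"],p);m=(c[:,1]>.024)&(c[:,1]<.075)&(np.abs(c[:,2])<.02)&(c[:,0]<.03)&(c[:,0]>-.06)
print("lever",(c[m]*1000).round(0).astype(int).tolist())
# head near edge: points on head top, z
o,d,l=axis(p);h=np.array([d[0],d[1],0])/np.cos(el);z=C["top"][:,2];a=(C["top"]-o)@h;b=(C["top"]-o)@l
m=(np.abs(z-.234)<.006)&(np.abs(b)>.025)&(np.abs(b)<.056)&(a>-.02)&(a<.11)
print("head a",np.percentile(a[m],[0,1,3,50,97,99,100]).round(4),"b",b[(np.abs(z-.234)<.006)&(a>.03)&(a<.08)&(np.abs(b)<.08)].min(),b[(np.abs(z-.234)<.006)&(a>.03)&(a<.08)&(np.abs(b)<.08)].max(),"z",np.median(z[m]),"axis o",o,"d",d)
E
```

```text
-73.52 [0.0027 0.0001] 62 65 45 0.0014
-73.73 [0.0028 0.0001] 62 64 46 0.0015
-73.79 [0.0028 0.0001] 62 65 46 0.0015
-73.79 [0.0028 0.0001] 62 65 46 0.0015
scene
-0.1 2 24.0 282 | -0.094 3 24.4 280 | -0.088 5 21.9 279 | -0.082 4 20.1 285 | -0.076 5 18.4 274 | -0.07 2 17.4 256 | -0.064 10 14.3 267 | -0.058 1 13.9 311 | -0.052 1 14.7 272 | -0.046 1 15.1 262 | -0.04 5 14.2 300 | -0.034 2 14.2 278 | -0.028 2 14.2 289 | -0.022 6 10.7 582 | -0.016 4 11.9 533 | -0.01 2 9.1 765 | -0.004 2 8.9 765 | 0.002 1 10.4 765 | 0.008 0   | 0.014 2 10.3 751 | 0.02 0   | 0.026 0   | 0.032 0   | 0.038 2 17.0 559 | 0.044 8 15.3 602 | 0.05 3 14.4 603 | 0.056 7 12.0 611 | 0.062 5 9.9 701 | 0.068 1 9.6 764 | 0.074 1 9.8 765 | 0.08 3 9.3 765 | 0.086 1 8.9 765 | 0.092 1 10.4 659 | 0.098 10 6.6 296 | 0.104 4 6.1 219 | 0.11 0   | 0.116 0   | 0.122 0   | 
top
-0.1 11 27.0 210 | -0.094 13 25.5 203 | -0.088 11 22.4 208 | -0.082 10 21.9 205 | -0.076 13 19.7 203 | -0.07 11 17.7 203 | -0.064 15 10.1 186 | -0.058 4 7.7 421 | -0.052 8 15.4 244 | -0.046 10 16.2 210 | -0.04 10 16.1 210 | -0.034 10 16.2 215 | -0.028 10 15.3
[... 1233 characters left out ...]
[-3, 33, 10], [-3, 33, 5], [-1, 33, 4], [0, 33, 0], [0, 33, -6], [21, 27, 8], [26, 26, 12], [28, 25, 12], [-9, 32, 11], [-7, 32, 9], [-5, 31, 8], [-3, 31, 7], [-5, 31, -3], [-3, 31, -5], [-13, 31, 10], [-11, 30, 9], [-8, 29, 8], [-7, 29, 4], [-9, 29, -3], [-8, 29, -6], [-17, 29, 8], [-15, 29, 6], [-13, 28, 6], [-12, 28, 2], [-11, 27, 0], [-12, 28, -7], [-20, 27, 9], [-17, 26, 9], [-16, 26, 6], [-16, 26, 1], [-16, 26, -3], [-24, 26, 8], [-22, 25, 8], [-20, 25, 5], [-19, 24, 3], [-19, 24, -3]]
head a [0.018  0.0195 0.0209 0.0491 0.0765 0.0774 0.0786] b -0.05741322925237446 0.0582940660518628 z 0.23356861450143834 axis o [0.521696   0.21778356 0.21514934] d [ 0.26958048 -0.92754464  0.25881905]
```

Fitted axis: heading -73.8°, axis z 0.198 at the knuckle face (agrees with the text), mouth about 10 mm out from it (leg ≈ 0). The lever is about 0.45 rad open, with its tip about 42 mm from the axis. I'll approach high, with the roll turning the closing line across the boom.

>>> servo_tool([
  {"gripper": 1, "delta_pos": [30, -17, -30], "roll": -7},
  {"gripper": 1, "delta_pos": [62, -35, -60], "roll": -14},
  {"gripper": 1, "delta_pos": [95, -54, -80], "roll": -21},
  {"gripper": 1, "delta_pos": [128, -73, -95], "roll": -28},
  {"gripper": 1, "delta_pos": [162, -92, -108], "roll": -35},
  {"gripper": 1, "delta_pos": [196, -111, -118], "roll": -42},
  {"gripper": 1, "delta_pos": [228, -130, -126], "roll": -49},
  {"gripper": 1, "delta_pos": [259, -146, -130], "roll": -56},
])

```text
t: 0.77
position: [0.3374, -0.3107, 0.3465]
ee_rot: [2.586, 1.781, 0.0]
force: [-0.7, -0.6, -0.8]
opening: 0.0881
grip_force: 0.0
```

```bash
cat > to.py <<'E'
# usage: to.py s lat [dz]: tool-frame shift to put grasp point at boom coords (s, lat)
import sys;from h import *;from rig import env
from scipy.spatial.transform import Rotation as R
p=np.load("p.npy");o,d,l=axis(p);q=env.get_obs();M=R.from_rotvec(q["ee_rot"]).as_matrix()
s,lat,dz=[float(a) for a in (sys.argv[1:]+["0"])[:3]]
T=o+d*s+l*lat+np.array([0,0,dz-env.grip_point_offset]);D=T-q["position"]
y=np.degrees(np.arctan2(M[1,1],M[0,1]));w=np.degrees(np.arctan2(l[1],l[0]))
g=q["position"]-M[:,2]*env.grip_point_offset
print("t",q["t"].round(2),"pos",q["position"].round(4),"target",T.round(4),"shift mm",(M.T@D*1000).round(1),"roll",round(-((w-y+90)%180-90),1),"boom coords mm",(coords(g,p)*1000).round(1),"F along boom/lat/n",[round(float(q["force"]@v),2) for v in(d,l,np.cross(d,l))],"d tool",(M.T@d).round(4),"open",q["opening"].round(4),"grip",q["grip_force"].round(1),"j",q["joints"].round(2))
E
python3 to.py 0 .010 .15
```

```text
Traceback (most recent call last):
  File "to.py", line 9, in <module>
    print("t",q["t"].round(2),"pos",q["position"].round(4),"target",T.round(4),"shift mm",(M.T@D*1000).round(1),"roll",round(-((w-y+90)%180-90),1),"boom coords mm",(coords(g,p)*1000).round(1),"F along boom/lat/n",[round(float(q["force"]@v),2) for v in(d,l,np.cross(d,l))],"d tool",(M.T@d).round(4),"open",q["opening"].round(4),"grip",q["grip_force"].round(1),"j",q["joints"].round(2))
              ^^^^^^^^^^^^
AttributeError: 'float' object has no attribute 'round'
```

```bash
sed -i 's/q=env.get_obs();/q={k:np.asarray(v) for k,v in env.get_obs().items()};/' to.py; python3 to.py 0 .010 .15
```

```text
t 0.77 pos [ 0.3374 -0.3107  0.3465] target [0.5313 0.2206 0.3464] shift mm [ 5.655e+02 -8.400e+00 -4.000e-01] roll -37.1 boom coords mm [ 479.3 -324.4   26.9] F along boom/lat/n [0.13, -0.83, -0.86] d tool [-0.7706  0.583  -0.2576] open 0.0881 grip 0.0 j [-1.    0.1   1.42  0.    1.62 -0.64]
```

>>> servo_tool([
  {"gripper": 1, "delta_pos": [38, 0, 0], "roll": -6},
  {"gripper": 1, "delta_pos": [78, -1, 0], "roll": -12},
  {"gripper": 1, "delta_pos": [118, -2, 0], "roll": -18},
  {"gripper": 1, "delta_pos": [158, -3, 0], "roll": -24},
  {"gripper": 1, "delta_pos": [198, -4, 0], "roll": -30},
  {"gripper": 1, "delta_pos": [238, -5, 0], "roll": -34},
  {"gripper": 1, "delta_pos": [278, -6, 0], "roll": -37},
  {"gripper": 1, "delta_pos": [318, -6, 0], "roll": -37},
])

```text
t: 1.43
position: [0.446, -0.0117, 0.3454]
ee_rot: [-1.892, -2.508, 0.0]
force: [0.9, -1.6, 0.1]
opening: 0.0879
grip_force: 0.0
```

```bash
python3 to.py 0 .010 .12
```

```text
t 1.43 pos [ 0.446  -0.0117  0.3454] target [0.5313 0.2206 0.3164] shift mm [200.  145.8  28.9] roll -0.3 boom coords mm [ 231.  -136.8   92.3] F along boom/lat/n [1.78, 0.38, -0.38] d tool [-0.9659  0.0046 -0.2588] open 0.0879 grip 0.0 j [-0.29  0.07  1.46 -0.    1.61 -0.57]
```

>>> servo_tool([
  {"gripper": 1, "delta_pos": [32, 24, 5], "roll": 0},
  {"gripper": 1, "delta_pos": [64, 47, 10], "roll": 0},
  {"gripper": 1, "delta_pos": [96, 70, 15], "roll": 0},
  {"gripper": 1, "delta_pos": [128, 94, 20], "roll": 0},
  {"gripper": 1, "delta_pos": [160, 117, 24], "roll": 0},
  {"gripper": 1, "delta_pos": [190, 138, 28], "roll": 0},
  {"gripper": 1, "delta_pos": [198, 145, 29], "roll": 0},
  {"gripper": 1, "delta_pos": [198, 145, 29], "roll": 0},
])

```text
t: 2.1
position: [0.5317, 0.218, 0.3149]
ee_rot: [-1.891, -2.507, 0.002]
force: [-0.6, 0.2, 0.0]
opening: 0.0884
grip_force: 0.0
```

```bash
python3 to.py 0 .010 0
```

```text
t 2.1 pos [0.5317 0.218  0.3149] target [0.5313 0.2206 0.1964] shift mm [  2.5   0.6 118.5] roll -0.3 boom coords mm [ 33.1   9.7 113.8] F along boom/lat/n [-0.33, -0.57, 0.1] d tool [-0.9658  0.0039 -0.2592] open 0.0884 grip 0.0 j [ 0.19  0.38  1.14  0.    1.62 -0.09]
```

>>> servo_tool([
  {"gripper": 1, "delta_pos": [3, 0, 25], "roll": 0},
  {"gripper": 1, "delta_pos": [3, 0, 50], "roll": 0},
  {"gripper": 1, "delta_pos": [3, 0, 72], "roll": 0},
  {"gripper": 1, "delta_pos": [3, 0, 90], "roll": 0},
  {"gripper": 1, "delta_pos": [3, 0, 105], "roll": 0},
  {"gripper": 1, "delta_pos": [3, 0, 115], "roll": 0},
  {"gripper": 1, "delta_pos": [3, 0, 118], "roll": 0},
  {"gripper": 1, "delta_pos": [3, 0, 118], "roll": 0},
])

```text
t: 2.77
position: [0.5308, 0.2182, 0.1984]
ee_rot: [-1.897, -2.504, 0.001]
force: [-0.8, -0.4, 0.0]
opening: 0.0879
grip_force: 0.0
```

```bash
python3 to.py .020 .010 0; python3 - <<'E'
from rig import env;import cv2,pickle
f=env.grab_frame("top");pickle.dump(f,open("f1.pkl","wb"));cv2.imwrite("pics/t1.png",cv2.resize(f["pixels"][165:260,110:230],None,fx=6,fy=6,interpolation=cv2.INTER_CUBIC))
E
```

```text
t 2.77 pos [0.5308 0.2182 0.1984] target [0.5367 0.202  0.2016] shift mm [-17.2   1.3  -3.2] roll -0.5 boom coords mm [2.6 8.8 1.4] F along boom/lat/n [0.21, -0.9, -0.01] d tool [-0.9659  0.0081 -0.2587] open 0.0879 grip 0.0 j [ 0.19  0.43  1.37 -0.    1.34 -0.09]
```

View pics/t1.png

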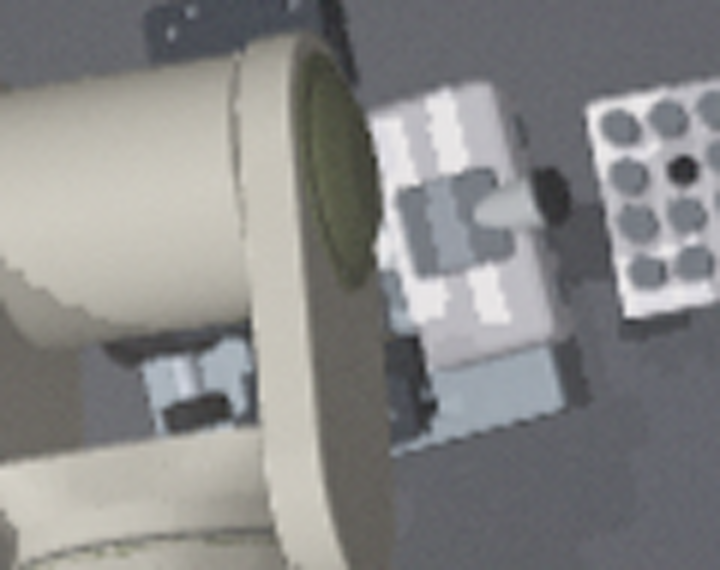

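The top view shows the arm covering the tube and collar, but the head (top face near (460,220) in the crop) and the cap (550,195) stay visible, so I can track the leg by those. Now I'll draw outwards along the boom.

>>> servo_tool([
  {"gripper": 1, "delta_pos": [-4.8, 0, -1.3], "roll": 0},
  {"gripper": 1, "delta_pos": [-9.7, 0.5, -2.6], "roll": 0},
  {"gripper": 1, "delta_pos": [-19.3, 1, -5.2], "roll": 0},
  {"gripper": 1, "delta_pos": [-31.9, 1, -8.5], "roll": 0},
  {"gripper": 1, "delta_pos": [-44.4, 1, -11.9], "roll": 0},
  {"gripper": 1, "delta_pos": [-57, 1, -15.3], "roll": 0},
  {"gripper": 1, "delta_pos": [-67.6, 1, -18.1], "roll": 0},
  {"gripper": 1, "delta_pos": [-72.4, 1, -19.4], "roll": 0},
])

```text
t: 3.48
position: [0.5522, 0.1477, 0.2184]
ee_rot: [1.897, 2.503, 0.001]
force: [0.7, 4.2, 1.1]
opening: 0.0882
grip_force: 1.6
```

```bash
cat > leg.py <<'E'
# leg travel from the head/cap depth points in the top and scene views, against the first frames
import pickle;from h import *;from rig import env
p=np.load("p.npy");o,d,l=axis(p);h=np.array([d[0],d[1],0])/np.cos(el)
F0=pickle.load(open("f0.pkl","rb"));F1={n:env.grab_frame(n) for n in("top","scene")};pickle.dump(F1,open("fl.pkl","wb"))
def feats(f,lg):
    S=cloud(f).reshape(-1,3)-d*lg;a=(S-o)@h;b=(S-o)@l;z=S[:,2];c=coords(S,p);r={}
    t=(np.abs(z-.234)<.005)&(np.abs(b)<.054)&(np.abs(b)>.024)&(a<.12)&(a>-.0)
    if t.sum()>50:
        r["headfar"]=np.mean([np.percentile(a[t&(np.abs(b-q)<.004)],98) for q in(-.05,-.042,-.034,.034,.042,.05) if (t&(np.abs(b-q)<.004)).sum()>5])
        r["headz"]=np.median(z[t])
    f_=(np.abs(b)<.05)&(z>.17)&(z<.215)&(a>.06)&(a<.1);
    if f_.sum()>50:r["face"]=np.median(a[f_])
    k=(np.hypot(c[:,1],c[:,2])<.016)&(c[:,0]>.07)&(c[:,0]<.13)
    if k.sum()>5:r["cap"]=np.sort(c[k,0])[-6:].mean()
    return r
for n in F1:
    r0=feats(F0[n],0)
    lg=.06
    for _ in range(6):
        r1=feats(F1[n],lg);D=[r1[k]-r0[k] for k in r0 if k in r1 and k in("face","headfar")]
        if "cap" in r0 and "cap" in r1:D.append((r1["cap"]-r0["cap"]))
        if D:lg+=np.median(D)
    r1=feats(F1[n],lg);print(n,"leg mm",round(lg*1000,1),{k:round((r1[k]-r0[k])*1000,1) for k in r0 if k in r1})
E
python3 to.py 0 .01 0; python3 leg.py
```

```text
t 3.48 pos [0.5522 0.1477 0.2184] target [0.5313 0.2206 0.1964] shift mm [75.9 -0.5 21.9] roll -0.5 boom coords mm [79.   9.7  1.6] F along boom/lat/n [-3.48, 1.82, 2.02] d tool [-0.966   0.0092 -0.2582] open 0.0882 grip 1.6 j [ 0.06  0.41  1.35 -0.    1.38 -0.22]
top leg mm 68.7 {'headfar': np.float64(0.6), 'headz': np.float64(-0.1), 'cap': np.float64(-0.6)}
scene leg mm 69.1 {'headfar': np.float64(-0.3), 'headz': np.float64(0.1), 'face': np.float64(0.0), 'cap': np.float64(-0.4)}
```

Both views agree that the leg is at 69 mm, with the grasp point at s = 79 mm, so the leg is 10 mm less than s. Next I'll go to 100 mm and look for the ring.

>>> servo_tool([
  {"gripper": 1, "delta_pos": [-4.8, 0, -1.3], "roll": 0},
  {"gripper": 1, "delta_pos": [-10.6, 0, -2.8], "roll": 0},
  {"gripper": 1, "delta_pos": [-16.4, 0, -4.4], "roll": 0},
  {"gripper": 1, "delta_pos": [-22.2, 0, -6], "roll": 0},
  {"gripper": 1, "delta_pos": [-26.6, 0, -7.2], "roll": 0},
  {"gripper": 1, "delta_pos": [-29, 0, -7.8], "roll": 0},
  {"gripper": 1, "delta_pos": [-29.5, 0, -7.9], "roll": 0},
  {"gripper": 1, "delta_pos": [-29.5, 0, -7.9], "roll": 0},
])

```text
t: 4.25
position: [0.5595, 0.1209, 0.2257]
ee_rot: [1.896, 2.505, -0.001]
force: [0.2, 0.6, -0.3]
opening: 0.0884
grip_force: 0.6
```

```bash
python3 to.py .110 .0045 0; python3 leg.py; python3 - <<'E'
import pickle;from h import *
F=pickle.load(open("fl.pkl","rb"));p=np.load("p.npy");o,d,l=axis(p);f=F["scene"]
for s in(-.065,.0455,.08):print(s,proj(f,o+d*s).round(1),proj(F["top"],o+d*s).round(1))
a=f["pixels"][110:190,265:355];b=F["top"]["pixels"][165:255,120:240]
A=cv2.resize(a,None,fx=5,fy=5,interpolation=cv2.INTER_CUBIC);B=cv2.resize(b,(int(120*400/90),400),interpolation=cv2.INTER_CUBIC)
cv2.imwrite("pics/r1.png",A);print(A.shape)
E
```

```text
t 4.25 pos [0.5595 0.1209 0.2257] target [0.5557 0.117  0.2249] shift mm [-2.7 -4.7  0.8] roll -0.5 boom coords mm [107.6   9.2   1.5] F along boom/lat/n [-0.59, 0.39, -0.16] d tool [-0.966   0.0078 -0.2586] open 0.0884 grip 0.6 j [ 0.01  0.41  1.33 -0.    1.4  -0.27]
top leg mm 97.5 {'headfar': np.float64(0.7), 'headz': np.float64(-0.2), 'cap': np.float64(-0.7)}
scene leg mm 96.7 {'headfar': np.float64(0.0), 'headz': np.float64(0.3), 'face': np.float64(0.7), 'cap': np.float64(-0.2)}
-0.065 [320.1 137.4] [147.6 213.3]
0.0455 [301.6 143.8] [184.4 202.6]
0.08 [295.2 146. ] [196.3 199.2]
(400, 450, 3)
```

View pics/r1.png

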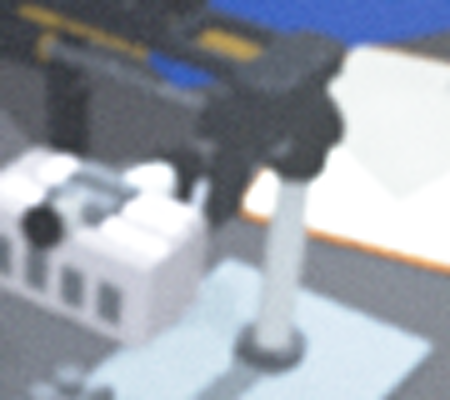

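The scene view shows the head drawn out, with the fingers and collar covering the rod around (190,150), so I can't see the ring directly. I'll check offline that the leg really rested at 0 before I pushed it.

```bash
python3 - <<'E'
import pickle;from h import *
p=np.load("p.npy");o,d,l=axis(p);h=np.array([d[0],d[1],0])/np.cos(el)
F0=pickle.load(open("f0.pkl","rb"))["top"];F1=pickle.load(open("f1.pkl","rb"))
for f in(F0,F1):
    S=cloud(f).reshape(-1,3);c=coords(S,p);a=(S-o)@h;b=(S-o)@l;t=(np.abs(S[:,2]-.234)<.005)&(np.abs(b)<.054)&(np.abs(b)>.024)&(a<.12)&(a>0)
    k=(np.hypot(c[:,1],c[:,2])<.016)&(c[:,0]>.07)&(c[:,0]<.13)
    print("far edge",np.mean([np.percentile(a[t&(np.abs(b-q)<.004)],98) for q in(-.05,-.042,-.034,.034,.042,.05)]).round(4),"cap",np.sort(c[k,0])[-6:].mean().round(4))
# transitions along the ridge in first top frame: brightness sampled along projected ridge lines (subpixel)
g=cv2.cvtColor(F0["pixels"],cv2.COLOR_BGR2GRAY).astype(np.float32);n=np.cross(d,l)
for r in(.008,.012,.017):
  for lat in(-.004,0,.004):
    s=np.arange(-.076,-.044,.002);P=proj(F0,np.array([o+d*q+n*r+l*lat for q in s])).astype(np.float32)
    print(r,lat,cv2.remap(g,P[:,:1],P[:,1:],1)[:,0].astype(int).tolist())
# knuckle 38mm diameter: radius vs s, and knuckle/collar cloud depth edges
S=cloud(F0).reshape(-1,3);c=coords(S,p);m=(np.abs(c[:,1])<.008)&(c[:,0]>-.076)&(c[:,0]<-.046)&(c[:,2]>0)&(c[:,2]<.03)
q=c[m][np.argsort(c[m,0])];print((q[:,[0,2]]*1000).round(1).tolist())
E
```

```text
far edge 0.0764 cap 0.0998
far edge 0.0763 cap 0.0996
0.008 -0.004 [69, 69, 65, 59, 55, 57, 105, 139, 142, 112, 83, 71, 68, 67, 67, 67]
0.008 0 [67, 67, 61, 57, 56, 80, 113, 143, 133, 111, 84, 75, 73, 74, 73, 73]
0.008 0.004 [62, 62, 60, 56, 54, 67, 95, 112, 115, 88, 73, 65, 67, 67, 66, 67]
0.012 -0.004 [66, 68, 69, 65, 60, 54, 59, 94, 139, 141, 120, 86, 74, 68, 68, 68]
0.012 0 [67, 66, 66, 62, 57, 56, 73, 107, 135, 136, 115, 89, 76, 73, 74, 73]
0.012 0.004 [67, 63, 62, 61, 57, 55, 55, 83, 102, 117, 92, 73, 64, 65, 66, 65]
0.017 -0.004 [66, 66, 67, 69, 67, 62, 56, 57, 68, 117, 142, 140, 105, 80, 70, 68]
0.017 0 [66, 67, 66, 65, 66, 60, 56, 54, 87, 120, 143, 124, 99, 78, 74, 73]
0.017 0.004 [62, 66, 65, 62, 62, 60, 56, 54, 64, 85, 101, 101, 77, 67, 63, 65]
[[-75.2, 17.0], [-75.0, 19.7], [-74.9, 18.8], [-73.6, 16.2], [-73.4, 20.1], [-73.2, 18.1], [-73.2, 19.2], [-72.7, 17.7], [-72.6, 16.9], [-71.9, 17.8], [-70.7, 17.5], [-70.5, 16.6], [-70.3, 16.0], [-70.1, 19.6], [-68.9, 17.9], [-68.1, 20.6], [-67.7, 17.7], [-67.6, 6.5], [-67.5, 16.9], [-67.2, 19.5], [-66.8, 9.9], [-66.5, 11.5], [-66.5, 17.4], [-66.2, 15.5], [-66.2, 16.8], [-66.2, 14.5], [-66.1, 8.8], [-66.0, 13.4], [-66.0, 18.1], [-65.7, 7.1], [-65.4, 17.9], [-65.4, 14.7], [-65.3, 6.6], [-65.0, 11.7], [-65.0, 6.0], [-64.5, 10.1], [-64.1, 15.5], [-64.1, 7.3], [-63.9, 11.3], [-63.7, 5.7], [-63.7, 3.3], [-63.2, 7.6], [-63.0, 8.1], [-62.0, 7.3], [-60.6, 7.3], [-60.2, 6.7], [-60.2, 8.1], [-59.9, 9.7], [-54.3, 15.3], [-53.6, 12.8], [-53.5, 13.2], [-53.5, 15.5], [-52.5, 15.8], [-51.5, 17.5], [-50.8, 16.3], [-50.7, 13.2], [-50.4, 13.4], [-49.8, 15.6], [-49.6, 17.2], [-49.0, 14.7], [-48.9, 17.2], [-48.2, 13.7], [-47.0, 14.3], [-46.9, 16.9], [-46.7, 15.1], [-46.2, 14.8]]
```

The leg had not moved before the push, and the gap at the knuckle measures about 10 mm, so the start was leg = 0. I'll fine-adjust to s ≈ 110.2 mm and centre for the pinch at lateral 4.5 mm, which still leaves the fingers clear of the lever.

>>> servo_tool([
  {"gripper": 1, "delta_pos": [-1.2, -2, -0.2], "roll": -0.3},
  {"gripper": 1, "delta_pos": [-2.4, -4, -0.4], "roll": -0.5},
  {"gripper": 1, "delta_pos": [-2.4, -4.7, 0], "roll": -0.5},
  {"gripper": 1, "delta_pos": [-2.4, -4.7, 0], "roll": -0.5},
  {"gripper": 1, "delta_pos": [-2.4, -4.7, 0], "roll": -0.5},
  {"gripper": 1, "delta_pos": [-2.4, -4.7, 0], "roll": -0.5},
])

```text
t: 4.85
position: [0.5555, 0.1177, 0.2258]
ee_rot: [-1.885, -2.513, 0.0]
force: [-0.1, 2.1, 2.1]
opening: 0.0883
grip_force: 1.0
```

```bash
python3 to.py .1102 .0045 0; python3 leg.py
```

```text
t 4.85 pos [0.5555 0.1177 0.2258] target [0.5557 0.1168 0.225 ] shift mm [-0.9 -0.   0.9] roll 0.1 boom coords mm [109.5   4.5   1.1] F along boom/lat/n [-1.44, 0.51, 2.55] d tool [-0.9659 -0.0012 -0.2588] open 0.0883 grip 1.0 j [ 0.    0.4   1.35 -0.    1.39 -0.28]
top leg mm 100.5 {'headfar': np.float64(0.2), 'headz': np.float64(-0.1), 'cap': np.float64(-0.2)}
scene leg mm 100.4 {'headfar': np.float64(0.0), 'headz': np.float64(0.2), 'face': np.float64(0.4), 'cap': np.float64(-0.7)}
```

Vision says about 100.4 mm and the kinematics say about 99.3 mm, so the leg is level with the ring to within a millimetre. I'll start closing while holding.

>>> servo_tool([
  {"gripper": 0.3, "delta_pos": [0, 0, 0], "roll": 0},
  {"gripper": 0.3, "delta_pos": [0, 0, 0], "roll": 0},
  {"gripper": 0.3, "delta_pos": [0, 0, 0], "roll": 0},
  {"gripper": 0.3, "delta_pos": [0, 0, 0], "roll": 0},
  {"gripper": 0.3, "delta_pos": [0, 0, 0], "roll": 0},
  {"gripper": 0.3, "delta_pos": [0, 0, 0], "roll": 0},
])

```text
t: 5.45
position: [0.5567, 0.1178, 0.2261]
ee_rot: [1.883, 2.512, 0.004]
force: [6.0, 3.1, 1.2]
opening: 0.0573
grip_force: 3.7
```

```bash
python3 to.py .1102 .0045 0; python3 leg.py
```

```text
t 5.45 pos [0.5567 0.1178 0.2261] target [0.5557 0.1168 0.225 ] shift mm [-0.7 -1.2  1.1] roll 0.1 boom coords mm [109.8   5.6   1.3] F along boom/lat/n [-0.98, 6.64, 1.5] d tool [-9.660e-01 -2.000e-04 -2.585e-01] open 0.0573 grip 3.7 j [ 0.    0.4   1.35  0.    1.39 -0.28]
top leg mm 100.4 {'headfar': np.float64(0.4), 'headz': np.float64(-0.3), 'cap': np.float64(-0.4)}
scene leg mm 99.7 {'headfar': np.float64(0.0), 'headz': np.float64(0.5), 'face': np.float64(1.1), 'cap': np.float64(-0.3)}
```

>>> servo_tool([
  {"gripper": -1, "delta_pos": [0, 0, 0], "roll": 0},
  {"gripper": -1, "delta_pos": [0, 0, 0], "roll": 0},
  {"gripper": -1, "delta_pos": [0, 0, 0], "roll": 0},
  {"gripper": -1, "delta_pos": [0, 0, 0], "roll": 0},
  {"gripper": -1, "delta_pos": [0, 0, 0], "roll": 0},
  {"gripper": -1, "delta_pos": [0, 0, 0], "roll": 0},
  {"gripper": -1, "delta_pos": [0, 0, 0], "roll": 0},
  {"gripper": -1, "delta_pos": [0, 0, 0], "roll": 0},
])

```text
t: 6.22
position: [0.558, 0.1181, 0.2262]
ee_rot: [1.882, 2.509, 0.008]
force: [14.3, 5.4, -1.3]
opening: 0.0254
grip_force: 29.0
```

```bash
python3 to.py .1102 .0045 0; python3 leg.py
```

```text
t 6.22 pos [0.558  0.1181 0.2262] target [0.5557 0.1168 0.225 ] shift mm [-0.6 -2.6  1.2] roll 0.0 boom coords mm [109.9   6.9   1.3] F along boom/lat/n [-1.48, 15.19, -0.91] d tool [-0.9661  0.0012 -0.2583] open 0.0254 grip 29.0 j [ 0.    0.4   1.34  0.    1.39 -0.28]
top leg mm 100.5 {'headfar': np.float64(0.5), 'headz': np.float64(-0.1), 'cap': np.float64(-0.5)}
scene leg mm 100.5 {'headfar': np.float64(0.0), 'headz': np.float64(0.1), 'face': np.float64(0.2), 'cap': np.float64(-0.4)}
```

```bash
python3 - <<'E'
import pickle;from h import *
F=pickle.load(open("fl.pkl","rb"));a=F["scene"]["pixels"][105:175,255:345];b=F["top"]["pixels"][165:255,125:240]
A=cv2.resize(a,(720,560),interpolation=cv2.INTER_CUBIC);cv2.imwrite("pics/r2.png",A)
# scene points near lever / lever-side finger, boom coords relative to the mouth at leg=.1
p=np.load("p.npy");S=cloud(F["scene"]);c=coords(S,p)*1000;g=F["scene"]["pixels"].astype(int).sum(-1)
m=(c[...,0]>60)&(c[...,0]<119)&(c[...,1]>10)&(c[...,1]<60)&(np.abs(c[...,2])<40)
v,u=np.nonzero(m);i=np.argsort(v);print([(int(u[k]),int(v[k]),*c[v[k],u[k]].round(0).astype(int).tolist(),int(g[v[k],u[k]])) for k in i])
E
```

```text
[(302, 140, 117, 36, 38, 222), (303, 140, 111, 35, 37, 232), (303, 141, 108, 35, 33, 222), (302, 142, 114, 36, 32, 197), (303, 142, 110, 36, 31, 214), (305, 142, 62, 17, 15, 385), (302, 143, 112, 35, 28, 199), (303, 143, 68, 15, 13, 217), (304, 143, 66, 17, 13, 245), (305, 143, 67, 21, 14, 267), (306, 143, 65, 23, 15, 287), (307, 143, 61, 24, 14, 309), (301, 144, 115, 35, 26, 211), (302, 144, 108, 34, 24, 232), (303, 144, 69, 17, 10, 258), (304, 144, 67, 19, 10, 248), (305, 144, 70, 23, 13, 218), (306, 144, 68, 25, 13, 219), (307, 144, 63, 26, 12, 217), (301, 145, 114, 35, 23, 221), (302, 145, 109, 35, 22, 299), (303, 145, 64, 15, 5, 377), (304, 145, 70, 21, 9, 347), (305, 145, 73, 25, 11, 278), (306, 145, 66, 25, 9, 208), (301, 146, 113, 35, 20, 239), (302, 146, 106, 34, 18, 345), (303, 146, 75, 21, 7, 445), (304, 146, 68, 21, 5, 439), (305, 146, 66, 23, 6, 313), (306, 146, 64, 25, 6, 229), (293, 147, 110, 10, 7, 719), (300, 147, 117, 35, 18, 221), (301, 147, 110, 34, 16, 260), (302, 147, 103, 34, 14, 349), (303, 147, 76, 22, 5, 438), (304, 147, 69, 22, 3, 416), (305, 147, 66, 23, 3
[... 390 characters left out ...]
 149, 80, 23, -1, 413), (303, 149, 74, 23, -2, 388), (304, 149, 65, 21, -4, 332), (305, 149, 67, 25, -2, 248), (306, 149, 61, 26, -3, 269), (299, 150, 93, 22, -1, 639), (300, 150, 89, 22, -2, 570), (301, 150, 82, 22, -4, 517), (302, 150, 76, 22, -5, 458), (303, 150, 69, 21, -6, 376), (304, 150, 66, 23, -6, 296), (305, 150, 63, 24, -6, 225), (306, 150, 63, 27, -5, 250), (300, 151, 88, 23, -5, 743), (301, 151, 81, 22, -7, 714), (302, 151, 73, 21, -9, 634), (303, 151, 68, 21, -10, 502), (304, 151, 63, 22, -10, 366), (305, 151, 62, 24, -10, 256), (303, 152, 68, 22, -12, 717), (304, 152, 67, 24, -12, 577), (305, 152, 64, 26, -12, 410), (304, 166, 117, 60, -28, 569), (304, 167, 113, 59, -33, 597)]
```

View pics/r2.png

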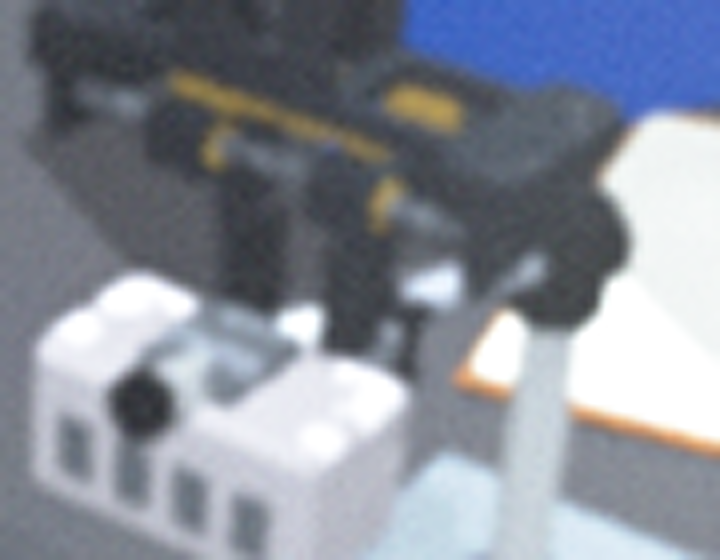

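The scene view shows the lever lying parallel to the boom (outer face flat at 21–23 mm lateral along s = 68–93), so it is essentially shut. The fingers straddle the tube at crop (250,240) and (355,290). The 25 mm opening reading is below the expected 31 mm, so I'm measuring the tube-side finger.

```bash
python3 - <<'E'
import pickle;from h import *
F=pickle.load(open("fl.pkl","rb"));p=np.load("p.npy");c=coords(cloud(F["scene"]),p)*1000;g=F["scene"]["pixels"].astype(int).sum(-1)
for v in range(128,148,2):
    print(v,[(u,*c[v,u].round(0).astype(int).tolist(),int(g[v,u])) for u in range(280,304) if 85<c[v,u,0]<135 and abs(c[v,u,1])<60])
E
python3 to.py .1102 .0045 0
```

```text
128 [(285, 134, -13, 57, 184), (286, 126, -14, 56, 193), (287, 126, -12, 57, 199), (288, 117, -14, 54, 200)]
130 [(282, 132, -22, 48, 220), (284, 134, -15, 51, 196), (285, 130, -14, 51, 202), (286, 123, -15, 49, 194), (287, 121, -13, 50, 225), (288, 119, -12, 50, 234), (289, 114, -11, 49, 238), (290, 114, -8, 50, 254)]
132 [(282, 131, -21, 43, 224), (283, 129, -19, 43, 201), (284, 134, -13, 46, 197), (285, 130, -12, 46, 203), (286, 130, -10, 47, 187), (287, 128, -8, 47, 209), (288, 125, -6, 47, 192), (289, 120, -7, 46, 204), (290, 117, -5, 46, 215)]
134 [(282, 129, -21, 37, 235), (283, 129, -18, 38, 204), (284, 130, -15, 39, 185), (285, 129, -12, 40, 182), (286, 131, -8, 42, 177), (287, 130, -6, 42, 182), (288, 125, -5, 42, 184), (289, 116, -7, 40, 193), (290, 114, -6, 40, 222)]
136 [(282, 128, -20, 31, 232), (283, 130, -16, 33, 213), (284, 128, -14, 33, 184), (285, 126, -12, 34, 187), (286, 127, -9, 35, 176), (287, 124, -8, 35, 187), (288, 119, -7, 34, 184), (289, 116, -6, 34, 191), (295, 133, 21, 47, 245), (296, 130, 23, 47, 227), (297, 134, 28, 49, 228), (298, 133, 30, 50, 209), (
[... 1668 characters left out ...]
200), (298, 131, 34, 29, 216), (299, 126, 35, 28, 203), (300, 121, 35, 27, 208), (301, 115, 35, 26, 211), (302, 108, 34, 24, 232)]
146 [(291, 116, 7, 10, 743), (292, 112, 8, 9, 763), (293, 104, 6, 7, 764), (294, 122, 19, 16, 685), (295, 122, 22, 17, 418), (296, 125, 27, 19, 217), (297, 127, 31, 21, 214), (298, 127, 34, 22, 204), (299, 126, 36, 23, 210), (300, 119, 35, 21, 214), (301, 113, 35, 20, 239), (302, 106, 34, 18, 345)]
t 6.32 pos [0.558  0.1181 0.2262] target [0.5557 0.1168 0.225 ] shift mm [-0.6 -2.6  1.2] roll 0.0 boom coords mm [110.    6.9   1.3] F along boom/lat/n [-1.82, 14.95, -2.03] d tool [-0.9661  0.0012 -0.2583] open 0.0256 grip 29.0 j [ 0.    0.4   1.34  0.    1.39 -0.28]
```

Opening is below 31 mm, so the lever is on its stop. The 15 N sideways force is consistent with my fitted axis being about 2 mm off laterally, because the scene view also puts the lever face about 2 mm out. I'll ease the arm sideways in the +lever direction to balance the pinch.

>>> servo_tool([
  {"gripper": -1, "delta_pos": [0, 0.6, 0], "roll": 0},
  {"gripper": -1, "delta_pos": [0, 1.2, 0], "roll": 0},
  {"gripper": -1, "delta_pos": [0, 1.2, 0], "roll": 0},
  {"gripper": -1, "delta_pos": [0, 1.2, 0], "roll": 0},
  {"gripper": -1, "delta_pos": [0, 1.2, 0], "roll": 0},
])

```text
t: 6.73
position: [0.5581, 0.1182, 0.2262]
ee_rot: [1.884, 2.511, 0.005]
force: [7.2, 3.9, 0.1]
opening: 0.0257
grip_force: 30.1
```

```bash
python3 to.py .1102 .0045 0
```

```text
t 6.73 pos [0.5581 0.1182 0.2262] target [0.5557 0.1168 0.225 ] shift mm [-0.6 -2.6  1.2] roll 0.0 boom coords mm [109.9   7.    1.3] F along boom/lat/n [-1.68, 8.06, 0.55] d tool [-9.660e-01  5.000e-04 -2.584e-01] open 0.0257 grip 30.1 j [ 0.    0.4   1.34  0.    1.39 -0.28]
```

The position did not change and the force halved, so the grip is seated. One more step of the same size.

>>> servo_tool([
  {"gripper": -1, "delta_pos": [0, 0.6, 0], "roll": 0},
  {"gripper": -1, "delta_pos": [0, 1.2, 0], "roll": 0},
  {"gripper": -1, "delta_pos": [0, 1.2, 0], "roll": 0},
  {"gripper": -1, "delta_pos": [0, 1.2, 0], "roll": 0},
  {"gripper": -1, "delta_pos": [0, 1.2, 0], "roll": 0},
  {"gripper": -1, "delta_pos": [0, 1.2, 0], "roll": 0},
])

```text
t: 7.23
position: [0.5581, 0.1182, 0.2261]
ee_rot: [1.885, 2.513, 0.001]
force: [1.8, 1.3, 5.0]
opening: 0.0252
grip_force: 30.8
```

```bash
python3 to.py .1102 .0045 0; python3 leg.py; python3 - <<'E'
import pickle;from h import *
F=pickle.load(open("fl.pkl","rb"));p=np.load("p.npy");c=coords(cloud(F["scene"]),p)*1000
m=(c[...,0]>72)&(c[...,0]<98)&(c[...,1]>17)&(c[...,1]<32)&(c[...,2]<6)&(c[...,2]>-8);q=c[m]
k=np.polyfit(q[:,0],q[:,1],1);print("lever face n,slope,lat",m.sum(),k[0].round(3),np.median(q[:,1]).round(1))
W=cloud(F["top"]);W0=cloud(pickle.load(open("f0.pkl","rb"))["top"])
for n,(a,b) in dict(rackA=((212,258),(175,218)),rackB=((350,392),(205,265)),san=((328,362),(162,190))).items():
    for w in(W0,W):
        s=w[b[0]:b[1],a[0]:a[1]].reshape(-1,3);s=s[(s[:,2]>.06)&(s[:,2]<.17)&(s[:,1]<.13)];print(n,np.median(s,0).round(3),end=" ")
E
```

```text
t 7.23 pos [0.5581 0.1182 0.2261] target [0.5557 0.1168 0.225 ] shift mm [-0.6 -2.7  1.1] roll 0.0 boom coords mm [109.8   7.2   1.2] F along boom/lat/n [0.58, 2.12, 4.98] d tool [-9.660e-01 -6.000e-04 -2.585e-01] open 0.0252 grip 30.8 j [ 0.    0.41  1.34 -0.    1.4  -0.28]
top leg mm 100.4 {'headfar': np.float64(0.4), 'headz': np.float64(-0.0), 'cap': np.float64(-0.4)}
scene leg mm 100.2 {'headfar': np.float64(-0.1), 'headz': np.float64(0.2), 'face': np.float64(0.5), 'cap': np.float64(0.0)}
lever face n,slope,lat 10 0.007 21.8
rackA [0.564 0.066 0.065] rackA [0.568 0.028 0.064] rackB [ 0.459 -0.341  0.066] rackB [ 0.459 -0.341  0.066] san [ 0.627 -0.248  0.108] san [ 0.627 -0.247  0.107]
```

```bash
python3 -c "
from rig import env
print(env.sign_off())"
```

```text
the job is handed in; nothing more can be done
None
```

I drew the leg out to the ring (100.4 and 100.2 mm in the two camera views, against 100 mm), squeezed the lever closed there, and handed the job in at about 7 s still pinching tube and lever at about 30 N; the ring itself was hidden from both cameras, the opening read 25 mm rather than the expected 31 mm (I put that down to soft pads), rack B and the sanitizer hadn't moved, and rack A was partly hidden at the end so I couldn't confirm it.

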